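Set two scent boards to their overhang lines

ROBOT

A 7-joint arm with a two-finger parallel gripper is mounted at the origin on a cart in front of the work surface, level with it; the furniture and walls round the work are solid. World frame = base frame: x ahead of the robot, y to its left, z up, the work surface at z = 0. Lengths are in mm, angles in rad, forces in N, time in s.
With the tool pointing down it reaches from about 400 to 900 mm from the base axis. Payload 5.5 kg.
Tool frame: the origin (TCP) lies midway between the tips of the shut fingers; the grasp point (between the pads) lies 19 mm behind it (robot.pinch_z is the z of the grasp point in the tool frame, in mm); z points along the fingers, x is the direction in which the jaws open and shut, and the axes are right-handed (so a half turn about z gives the same grasp; the last joint's range is limited). The gripper opens to 85 mm and grips with 20 to 120 N. Pads are 22 mm wide; open, the fingers measure 114 mm over their backs; the gripper's body (76 mm by 85 mm) begins 54 mm behind the grasp point. The pads swing forward as they close: fully open they stand 13 mm farther back than shut.
Start: joints at [-0.939, 0.501, -0.427, 1.55, 0.221, 1.138, -0.21], TCP at [234.286, 606.309, 231.31] pointing down, gripper open.
Joint ranges: [-2.88, 2.88], [-0.31, 2.03], [-1.54, 1.56], [0.2, 2.42], [-1.41, 4.55], [0.19, 2.02], [-2.57, 2.57]. Speed limits (rad/s): [2.57, 2.57, 3.14, 3.14, 3.14, 3.14, 3.14].

INTERFACE

Orientations are given as a rotation vector (axis times angle).
In Python, from rig import robot, cams gives the robot as it stands. The module is installed in compiled form; this text tells all that it offers.
- The arm moves only by the tool drive_tool, never from a script. Its argument "rows" is a list of rows, each a list of 3 entries, a list of its own where there are three numbers: the finger opening in mm, from 0 to 85.4, then the shift along the tool's x, y, z in units of 40 mm (1.0 is 40 mm), then the turn, a rotation vector about the tool's x, y, z in rad. In form: [[fingers, [dx, dy, dz], [wx, wy, wz]], ...]. A call has 1 to 20 rows; each row shifts and turns the commanded pose from where the row before left it, along the tool's axes as they then stand; what a row does not reach is not made up. A row lasts 1/12 s, in which the tool goes at most 41.7 mm and 7.16 degrees, less where a joint would pass 70% of its speed; a pose out of reach is approached as far as the arm can. A call is refused whole if a number of a shift passes 1 or a number of a turn 0.125, either way. A call with a gripper value outside its range is refused whole. The fingers move at their own pace and stop on an object; the grip force is fixed at half the most. Time passes only in rows, so rows that do not move let the fingers close. It gives the time, the measured TCP pose, the force and the opening at its end, in the units of the state.
- robot.read_state(): the state, without advancing time (a new reading comes with each control period).
- cams.get_image(name): name is "scene" or "top" or "wrist"; returns a dict with "image" (400x640x3 uint8, red, green, blue), "fovy" (degrees; the focal length in pixels is half the picture's height over the tangent of half this angle, whatever the lens; pixels are square), "cx", "cy" (the principal point, pixels), "extrinsics" (4x4, takes a point from camera to world coordinates). Camera axes: x right, y down, z forward; pixel columns grow to the right and rows downward; lengths in mm; the calibration is good to about 2 mm. A picture is of the moment at which its call begins. There is no depth.
- robot.close_job(): hands the job in, once; it reports no verdict.
Trained networks look in a picture, given as the dict that the camera call returned (one of the last four; its "shot" number tells which), for a name from the list of things; names that differ only in an ending like _2 or _b are one class to them, and where a whole thing is asked for, a point or a joint stands for the part that bears it (a point fixed in the world has none). Each returns a list of dicts, best first, with "confidence" (0 to 1); they miss things now and then, are a little off and sometimes report something else, mostly with a low value. They report only what shows in the picture. A call takes as long as a camera call.
- cams.search_frame(query, picture): "centre" ([column, row] as shares, 0 to 1, of the picture: columns of its width, rows of its height, amid what is visible of it).
- cams.regions_of(query, picture): "mask" (400x640 bool, what is visible of it) and "centre" ([column, row] as shares, 0 to 1, of the picture: columns of its width, rows of its height, amid what is visible of it).
The state is a dict: "time": time; "qpos": joint angles; "dq": joint speeds; "joint_efforts": joint torques, N m; "tcp_pos": TCP position; "tool_rot": TCP orientation; "wrist_force": force on the tool from outside, world axes, zero at the start; "torque": the same for the moment, N m; "gripper_width": finger opening in mm.
Only numpy, scipy, OpenCV 4.12 (cv2) and the standard library are available. Lean on these libraries where they do the work, as an engineer would, in place of code of your own. Each camera call takes 0.05 s, during which the arm holds its last target. There are 200 camera calls.

TASK

The two scent boards on the white display riser have been left pushed back. With the fingertips push or drag each one forward, without picking it up, until the line across it lies exactly over the riser's open front edge (the edge its line end points to) and the board sits square to that edge, so that shoppers can take it by the overhanging end. Leave both boards lying flat on the riser, and do not disturb the candles, the tin or the card box round about.

Things in the scene. Friction and masses are not known exactly. Their poses are not given: they have to be found in the camera images.
- riser: White display riser, fixed to the table: 210 mm deep (its x), 200 mm wide (its y), flat top 90 mm above the table. Origin: centre of its underside, on the table. Its x axis points from front to back, so the front edge of its top is 105 mm from the origin toward -x, the back edge 105 mm toward +x; z is up.
- riser_edge (a point): The middle of the upper front edge of the riser (at its top, 90 mm above the table); axes as the riser's. Nothing stands in front of it. Behind and left of the riser, about x = 0.53 to 0.9, y = -0.23 to 0.2, is a fixed dark plinth with a tall upright sign: come to the riser from the front, not across the sign.
- pale_board: Pale wooden scent board, loose, lying flat on the riser; 120 mm long (its x), 52 mm wide (its y), 9 mm thick, 0.1 to 0.16 kg, slides on the riser with ordinary dry friction. Origin: centre of its underside; its x axis points to its back end (60 mm from the origin), its line end is 60 mm toward -x, at the front. A round cork pad (look only, flush) is near its back end. Its black line runs straight across its top 25 mm from the front end.
- pale_board_line (a point): The middle of the pale board's black cross line, on its top face, 25 mm from the front end; axes as the board's. The line is 3 mm wide.
- dark_board: Dark wooden scent board, loose, the same size (120 x 52 x 9 mm), weight, pad and axes as the pale one, lying beside it on the riser (either may be the left one). Its white line runs across its top 40 mm from the front end.
- dark_board_line (a point): The middle of the dark board's white cross line, on its top face, 40 mm from the front end; axes as the board's. The line is 3 mm wide.
- tin: Bystander: flat yellowish hinged tin, 61 x 88 x 22 mm, on the table to the left of the riser. Origin: centre of its underside.
- tester: Bystander: open tester candle in a glass, 67 mm wide, 74 mm tall, on the table beside the riser on its right. Origin: centre of its underside.
- jar_right: Bystander: candle jar with a cream lid, 69 mm wide, 82 mm tall, on the table behind the riser. Origin: centre of its underside.
- jar_left: Bystander: candle jar with a cream lid, 69 mm wide, 82 mm tall, on the left half of the table. Origin: centre of its underside.
- cards: Bystander: flat clear box of cards, 65 x 92 x 19 mm, on the left half of the table. Origin: centre of its underside.

How it is judged:
By the outcome, as a careful person would: the job done as asked, in the order asked, and still so for the second after the job is handed in, with the robot touching nothing.
It also fails if it takes over 51 s, if anything falls off the work surface, if the arm or the gripper's body presses on something with over 40 N, if the wrist force passes 120 N, or if a joint passes its speed limit or range.

## Working session

There is one attempt and no reset: what is moved stays moved. The work goes in short steps, Python scripts to look and compute and a tool call to move; the robot and the scene stay as the last step left them, time stands still between calls to the robot, and variables do not carry over. Pictures are saved under pics/ and viewed, about 8 in all and at most 12, crops included, and the job is handed in when it is done.

Besides the shell and the picture viewer there is one more tool, called after "Emit:" by a JSON object that holds its "name" and its "arguments". drive_tool: Moves the arm, as the interface text tells. Its arguments: {"type":"object","properties":{"rows":{"type":"array"}},"required":["rows"]}

```bash
mkdir -p pics; ls; cat > h.py <<'E'
import numpy as np, cv2
from rig import robot, cams
from scipy.spatial.transform import Rotation as R
def cam(p):
    f=200/np.tan(np.radians(p["fovy"])/2); return f,p["cx"],p["cy"],np.array(p["extrinsics"])
def toplane(p,uv,z):
    f,cx,cy,E=cam(p); uv=np.atleast_2d(uv).astype(float)
    d=np.c_[(uv[:,0]-cx)/f,(uv[:,1]-cy)/f,np.ones(len(uv))]@E[:3,:3].T
    o=E[:3,3]; return o+d*((z-o[2])/d[:,2])[:,None]
def proj(p,X):
    f,cx,cy,E=cam(p); c=(np.atleast_2d(X)-E[:3,3])@E[:3,:3]
    return np.c_[f*c[:,0]/c[:,2]+cx,f*c[:,1]/c[:,2]+cy]
def save(p,n): cv2.imwrite(f"pics/{n}.png",p["image"][:,:,::-1])
E
python3 - <<'E'
from h import *
s=robot.read_state(); print(s)
for n in ["scene","top"]:
    p=cams.get_image(n); save(p,n+"0"); print(n,p["fovy"],p["cx"],p["cy"],np.round(p["extrinsics"],3).tolist())
    for q in ["riser","pale_board","dark_board","pale_board_line","dark_board_line","riser_edge","tin","tester","jar_right","jar_left","cards"]:
        r=cams.search_frame(q,p)
        print(q,[(np.round(np.array(a["centre"])*[640,400],1).tolist(),round(a["confidence"],2),toplane(p,np.array(a["centre"])*[640,400],99 if 'board' in q else 90 if 'ris' in q else 40)[0].round().tolist()) for a in r[:2]])
E
```

```text
pics
{'time': 0.0, 'qpos': array([-0.93879737,  0.50184939, -0.42676987,  1.55142026,  0.22080125,
        1.13829782, -0.21031316]), 'dq': array([ 2.58174912e-05, -1.29360647e-03,  1.27809077e-03,  6.68509342e-04,
       -9.15199568e-04,  4.18999358e-04,  1.66100521e-04]), 'joint_efforts': array([ 6.39076352e-04, -5.69511223e+01, -5.81595495e+00, -2.80949432e+01,
        1.07469148e-02,  1.19124429e-02, -1.63916241e-05]), 'tcp_pos': array([234.13256541, 605.64230276, 230.26886337]), 'tool_rot': array([ 2.59022388e+00,  1.77590115e+00, -2.53929615e-03]), 'wrist_force': array([ 0.20783559, -0.66935586,  0.15645073]), 'torque': array([ 0.03446943,  0.02329616, -0.0217298 ]), 'gripper_width': 85.42542251508605}
scene 46.639982497053346 312.8805350428969 195.97173080675327 [[0.803, -0.301, 0.514, -176.933], [-0.596, -0.424, 0.682, -959.373], [0.013, -0.854, -0.52, 805.493], [0.0, 0.0, 0.0, 1.0]]
riser [([346.2, 254.7], 0.7, [432.0, -291.0, 90.0])]
pale_board [([325.5, 244.0], 0.91, [410.0, -237.0, 99.0])]
dark_board [([357.6, 252.8], 0.95, [452.0, -311.0, 99.0])]
pale_board_line [([323.5
[... 779 characters left out ...]
395.6, 237.6], 0.66, [406.0, -229.0, 99.0])]
dark_board [([421.2, 215.8], 0.85, [472.0, -309.0, 99.0])]
pale_board_line [([398.3, 233.5], 0.88, [419.0, -237.0, 99.0])]
dark_board_line [([419.1, 215.2], 0.89, [474.0, -303.0, 99.0])]
riser_edge [([399.8, 218.2], 0.64, [466.0, -246.0, 90.0]), ([316.4, 230.1], 0.15, [433.0, 11.0, 90.0])]
tin [([395.9, 234.1], 0.68, [422.0, -240.0, 40.0]), ([317.1, 229.0], 0.55, [441.0, 10.0, 40.0])]
tester [([439.3, 192.4], 0.56, [554.0, -385.0, 40.0])]
jar_right [([402.3, 169.5], 0.8, [632.0, -269.0, 40.0]), ([396.8, 235.2], 0.29, [418.0, -242.0, 40.0])]
jar_left [([201.8, 212.5], 0.79, [499.0, 381.0, 40.0])]
cards [([265.7, 240.4], 0.64, [407.0, 174.0, 40.0])]
```

```bash
python3 - <<'E'
import cv2,numpy as np
a=cv2.imread("pics/scene0.png")[170:330,250:463]; b=cv2.imread("pics/top0.png")[140:300,340:500]
a=cv2.resize(a,None,fx=3.7,fy=3.7,interpolation=cv2.INTER_CUBIC); b=cv2.resize(b,(600,600),interpolation=cv2.INTER_CUBIC)
cv2.imwrite("pics/a.png",a); cv2.imwrite("pics/b.png",b)
E
```

```text
(no output)
```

View pics/a.png

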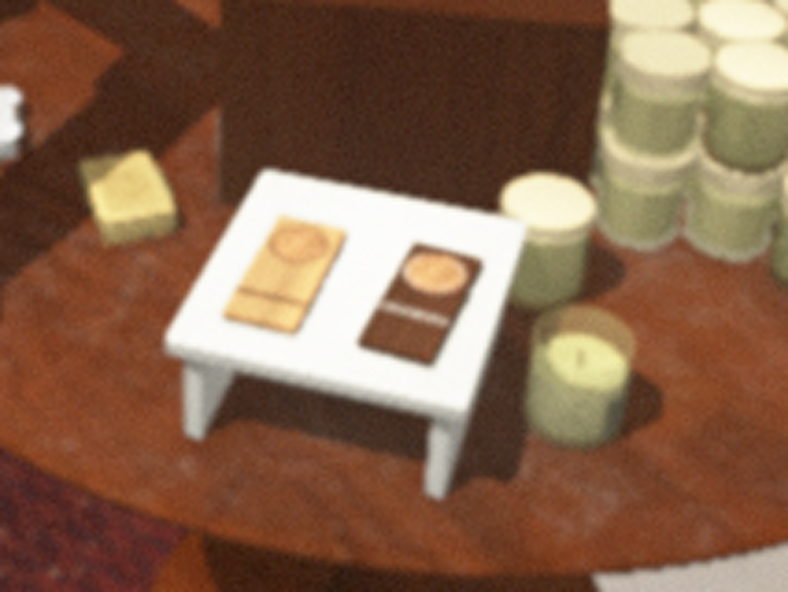

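View pics/b.png

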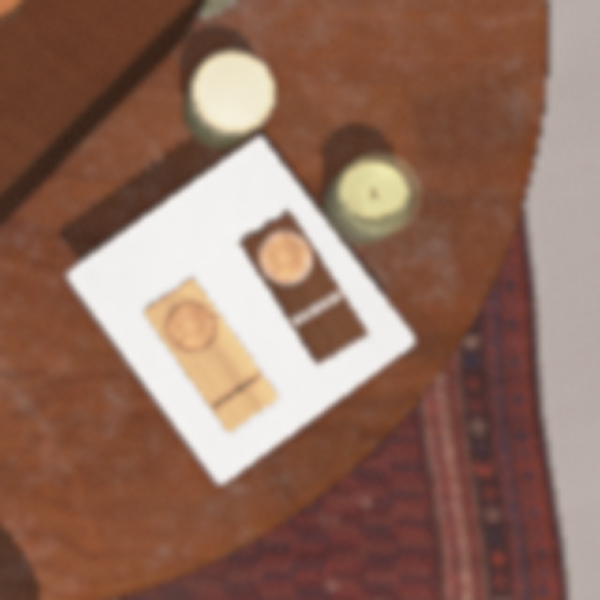

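The scene view (a.png) shows the pale board left and the dark board right, both behind the white front edge. In the top view (b.png) that edge runs from about (220,485) to (415,345), and there is free space behind both boards. Next I fit the outlines.

```bash
cat >> h.py <<'E'
def rect(mask):
    """min-area rectangle corners of a mask, px"""
    c,_=cv2.findContours(mask.astype(np.uint8),cv2.RETR_EXTERNAL,cv2.CHAIN_APPROX_NONE)
    c=max(c,key=cv2.contourArea); h=cv2.convexHull(c)
    for e in np.arange(1,40,.5):
        q=cv2.approxPolyDP(h,e,True)
        if len(q)<=4: break
    return q[:,0,:].astype(float)
E
python3 - <<'E'
from h import *
for n in ["scene","top"]:
    p=cams.get_image(n); 
    for q,z in [("riser",90),("pale_board",99),("dark_board",99)]:
        r=cams.regions_of(q,p)
        if not r: print(n,q,"none"); continue
        m=r[0]["mask"]
        if q=="riser":
            hsv=cv2.cvtColor(p["image"],cv2.COLOR_RGB2HSV); w=(hsv[...,1]<40)&(hsv[...,2]>190)
            box=np.zeros_like(w); x,y,ww,hh=cv2.boundingRect(m.astype(np.uint8)); box[y-4:y+hh+4,x-4:x+ww+4]=1; m=w&box
        k=rect(m); print(n,q,r[0]["confidence"],k.tolist()); print(toplane(p,k,z)[:,:2].round().tolist())
E
```

```text
scene riser 0.95 [[321.0, 216.0], [395.0, 220.0], [374.0, 281.0], [295.0, 262.0]]
[[486.0, -120.0], [639.0, -253.0], [422.0, -402.0], [314.0, -241.0]]
scene pale_board 0.94 [[342.0, 232.0], [328.0, 259.0], [310.0, 254.0], [324.0, 228.0]]
[[476.0, -221.0], [379.0, -287.0], [355.0, -247.0], [449.0, -180.0]]
scene dark_board 0.67 [[379.0, 240.0], [366.0, 268.0], [345.0, 262.0], [361.0, 235.0]]
[[531.0, -303.0], [430.0, -365.0], [404.0, -319.0], [508.0, -260.0]]
top riser 0.88 [[409.0, 177.0], [449.0, 231.0], [398.0, 268.0], [358.0, 213.0]]
[[596.0, -280.0], [425.0, -394.0], [316.0, -234.0], [484.0, -118.0]]
top pale_board 0.67 [[389.0, 215.0], [414.0, 246.0], [399.0, 254.0], [379.0, 226.0]]
[[476.0, -212.0], [380.0, -283.0], [357.0, -237.0], [442.0, -180.0]]
top dark_board 0.89 [[415.0, 196.0], [437.0, 228.0], [426.0, 236.0], [405.0, 207.0]]
[[534.0, -294.0], [434.0, -356.0], [410.0, -321.0], [500.0, -261.0]]
```

Emit:
{"name": "drive_tool", "arguments": {"rows": [[30, [-0.47, 0.55, -0.15], [0, 0, 0]], [30, [-0.47, 0.55, -0.15], [0, 0, 0]], [30, [-0.47, 0.55, -0.15], [0, 0, 0]], [30, [-0.47, 0.55, -0.15], [0, 0, 0]], [30, [-0.47, 0.55, -0.15], [0, 0, 0]], [30, [-0.47, 0.55, -0.15], [0, 0, 0]], [30, [-0.47, 0.55, -0.15], [0, 0, 0]], [30, [-0.47, 0.55, -0.15], [0, 0, 0]], [30, [-0.47, 0.55, -0.15], [0, 0, 0]], [30, [-0.47, 0.55, -0.15], [0, 0, 0]], [30, [-0.47, 0.55, -0.15], [0, 0, 0]], [30, [-0.47, 0.55, -0.15], [0, 0, 0]]]}}

```text
time: 2.6
tcp_pos: [399.7, 299.4, 303.9]
tool_rot: [2.591, 1.777, 0.001]
wrist_force: [-0.3, 0.3, -0.1]
gripper_width: 29.9
```

Emit:
{"name": "drive_tool", "arguments": {"rows": [[30, [-0.72, 0.28, 0], [0, 0, 0]], [30, [-0.72, 0.28, 0], [0, 0, 0]], [30, [-0.72, 0.28, 0], [0, 0, 0]], [30, [-0.72, 0.28, 0], [0, 0, 0]], [30, [-0.72, 0.28, 0], [0, 0, 0]], [30, [-0.72, 0.28, 0], [0, 0, 0]], [30, [-0.72, 0.28, 0], [0, 0, 0]], [30, [-0.72, 0.28, 0], [0, 0, 0]], [30, [-0.72, 0.28, 0], [0, 0, 0]], [30, [-0.72, 0.28, 0], [0, 0, 0]], [30, [-0.72, 0.28, 0], [0, 0, 0]], [30, [-0.72, 0.28, 0], [0, 0, 0]], [30, [-0.72, 0.28, 0], [0, 0, 0]], [30, [0, 0, 0], [0, 0, 0.12]], [30, [0, 0, 0], [0, 0, 0.12]], [30, [0, 0, 0], [0, 0, 0.12]], [30, [0, 0, 0], [0, 0, 0.12]], [30, [0, 0, 0], [0, 0, 0.12]], [30, [0, 0, 0], [0, 0, 0.12]]]}}

```text
time: 4.18
tcp_pos: [400.1, -101.0, 303.4]
tool_rot: [3.053, 0.741, 0.001]
wrist_force: [0.6, -0.3, -0.8]
gripper_width: 30.0
```

Emit:
{"name": "drive_tool", "arguments": {"rows": [[30, [0, 0, 0], [0, 0, 0.12]], [30, [0, 0, 0], [0, 0, 0.12]], [30, [0, 0, 0], [0, 0, 0.12]], [30, [0, 0, 0], [0, 0, 0.12]], [30, [0, 0, 0], [0, 0, 0.12]], [30, [0, 0, 0], [0, 0, 0.12]], [30, [0, 0, 0], [0, 0, 0.12]], [30, [0, 0, 0], [0, 0, 0.12]], [30, [0, 0, 0], [0, 0, 0.12]], [30, [0, 0, 0], [0, 0, 0.12]], [30, [0, 0, 0], [0, 0, 0.12]], [30, [0, 0, 0], [0, 0, 0.12]]]}}

```text
time: 5.18
tcp_pos: [400.1, -100.9, 303.5]
tool_rot: [-2.784, 1.456, -0.001]
wrist_force: [-0.0, -0.2, -1.2]
gripper_width: 30.3
```

Emit:
{"name": "drive_tool", "arguments": {"rows": [[30, [0.65, 0.3, 0], [0, 0, 0]], [30, [0.65, 0.3, 0], [0, 0, 0]], [30, [0.65, 0.3, 0], [0, 0, 0]], [30, [0.65, 0.3, 0], [0, 0, 0]], [30, [0.65, 0.3, 0], [0, 0, 0]], [30, [0.65, 0.3, 0], [0, 0, 0]], [30, [0, 0, 0], [0, 0, 0]]]}}

```text
time: 5.77
tcp_pos: [430.5, -276.0, 303.5]
tool_rot: [2.781, -1.455, 0.003]
wrist_force: [-0.9, -1.1, -0.1]
gripper_width: 30.1
```

```bash
python3 - <<'E'
from h import *
s=robot.read_state(); print(s["qpos"].round(2),s["tcp_pos"])
p=cams.get_image("wrist"); save(p,"w1"); print(p["fovy"],np.round(p["extrinsics"],2).tolist())
print(proj(p,[[316,-236,90],[424,-398,90],[596,-280,90],[484,-118,90]]).round())
for q,z in [("pale_board",99),("dark_board",99)]:
    r=cams.regions_of(q,p)
    if r:
        k=rect(r[0]["mask"]); print(q,r[0]["confidence"],k.tolist(),toplane(p,k,z)[:,:2].round(1).tolist())
E
```

```text
[ 0.29  0.15  0.25  1.83 -0.04  1.17 -0.41] [ 430.52963759 -275.97161465  303.52957491]
70.82595055120778 [[0.57, -0.78, -0.26, 497.56], [-0.82, -0.54, -0.18, -230.08], [0.0, 0.31, -0.95, 445.03], [0.0, 0.0, 0.0, 1.0]]
[[247. 223.]
 [389. 225.]
 [404.  57.]
 [231.  57.]]
pale_board 0.62 [[262.0, 109.0], [304.0, 111.0], [303.0, 205.0], [265.0, 204.0]] [[456.7, -177.7], [482.9, -219.3], [384.7, -283.3], [357.7, -241.8]]
dark_board 0.97 [[344.0, 108.0], [386.0, 112.0], [371.0, 205.0], [334.0, 200.0]] [[512.4, -256.0], [536.9, -299.3], [435.1, -356.4], [413.3, -312.6]]
```

View pics/w1.png

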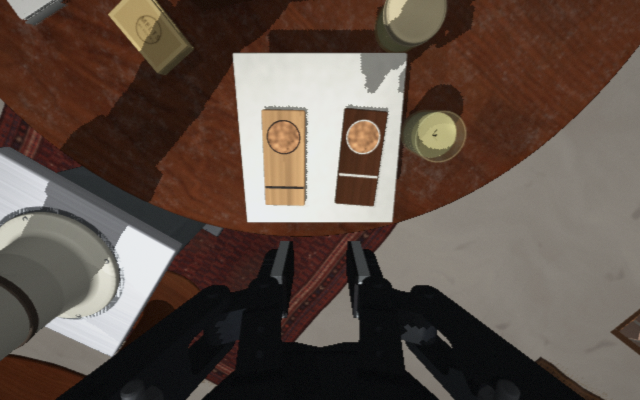

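The wrist view (w1.png) shows the riser with its front edge at row ~222, columns 247–392. The pale board is left of centre at (284,157). The dark board is at (361,154), turned a few degrees. Next I make subpixel fits of the edges and of the boards.

```bash
cat >> h.py <<'E'
def front_edge(p,uA,uB):
    """riser front edge: last white->dark crossing along columns between px ends uA,uB (guess), fit line, return two world pts z=90"""
    g=p["image"].astype(float).min(axis=2); pts=[]
    n=(uB-uA)/np.linalg.norm(uB-uA); nn=np.array([-n[1],n[0]])   # search direction
    for t in np.linspace(.06,.94,80):
        c=uA+t*(uB-uA); s=np.arange(-9,9.01,.25); q=(c+s[:,None]*nn).astype(np.float32)
        v=cv2.remap(g.astype(np.float32),q[:,0].reshape(1,-1),q[:,1].reshape(1,-1),cv2.INTER_LINEAR)[0]
        d=np.abs(np.gradient(v)); i=d.argmax()
        if d[i]>8:
            w=d[max(0,i-6):i+7]; pts.append(c+nn*(w*s[max(0,i-6):i+7]).sum()/w.sum())
    pts=np.array(pts)
    for _ in range(4):
        vx,vy,x0,y0=cv2.fitLine(pts.astype(np.float32),cv2.DIST_HUBER,0,.01,.01).ravel()
        r=(pts-[x0,y0])@[-vy,vx]; k=np.abs(r)<max(1.,2*np.median(np.abs(r)))
        pts=pts[k]
    s=(pts-[x0,y0])@[vx,vy]
    return np.array([[x0+vx*s.min(),y0+vy*s.min()],[x0+vx*s.max(),y0+vy*s.max()]]),len(pts),r.std()
E
python3 - <<'E'
from h import *
from scipy.optimize import least_squares
p=cams.get_image("wrist")
C=np.array([[316,-236,90],[424,-398,90],[596,-280,90],[484,-118,90.]])
uv=np.array([[247,222],[392.5,222],[406.5,53],[233,53.]])
L=[front_edge(p,uv[i],uv[(i+1)%4]) for i in range(4)]
for l in L: print(l[1],round(float(l[2]),2),l[0].round(1).tolist())
W=[toplane(p,l[0],90)[:,:2] for l in L]
# fit riser pose (x,y,yaw) size 210x200
def res(a):
    c,s=np.cos(a[2]),np.sin(a[2]); o=[]
    for w,(n,d) in zip(W,[((-1,0),105),((0,-1),100),((1,0),105),((0,1),100)]):
        q=(w-a[:2])@np.array([[c,-s],[s,c]]); o+=list(q@np.array(n)-d)
    return np.array(o)
r=least_squares(res,[456,-258,.588]); print("riser",r.x,np.degrees(r.x[2]),"res",r.fun.round(1))
a=r.x; M=np.array([[np.cos(a[2]),-np.sin(a[2])],[np.sin(a[2]),np.cos(a[2])]])
np.save("riser.npy",a)
for q in ["pale_board","dark_board"]:
    m=cams.regions_of(q,p)[0]["mask"]
    k=rect(m); b=(toplane(p,k,99)[:,:2]-a[:2])@M; print(q,b.round(1).tolist())
    l=cams.search_frame(q+"_line",p)
    for t in l[:1]: print(" line",((toplane(p,np.array(t["centre"])*[640,400],99)[:,:2]-a[:2])@M).round(1),np.array(t["centre"])*[640,400])
E
```

```text
80 0.14 [[255.7, 224.6], [383.8, 224.9]]
74 0.11 [[397.1, 212.2], [412.0, 63.7]]
80 0.12 [[243.4, 56.4], [396.1, 56.9]]
80 0.13 [[238.8, 62.7], [250.0, 211.5]]
riser [ 459.65894511 -257.41742706    0.60668743] 34.76062896597135 res [-0.8 -1.3 -1.1 -0.5 -1.3 -0.9 -1.  -0.7]
pale_board [[40.4, 19.8], [-72.1, 22.0], [-75.1, 69.1], [39.0, 68.2]]
 line [[-11.3  45.4]] [287.616 158.48 ]Traceback (most recent call last):
  File "<stdin>", line 19, in <module>
IndexError: list index out of range
```

Emit:
{"name": "drive_tool", "arguments": {"rows": [[30, [-0.36, -0.84, 0], [0, 0, 0]], [30, [-0.36, -0.84, 0], [0, 0, 0]], [30, [-0.36, -0.84, 0], [0, 0, 0]], [30, [0, 0, 0.7], [0, 0, 0]], [30, [0, 0, 0.7], [0, 0, 0]], [30, [0, 0, 0.7], [0, 0, 0]], [30, [0, 0, 0.7], [0, 0, 0]], [30, [0, 0, 0.7], [0, 0, 0]], [30, [0, 0, 0.7], [0, 0, 0]], [30, [0, 0, 0.3], [0, 0, 0]], [30, [0, 0, 0.2], [0, 0, 0]], [30, [0, 0, 0.1], [0, 0, 0]], [30, [0, 0, 0], [0, 0, 0]], [30, [0, 0, 0], [0, 0, 0]]]}}

```text
time: 7.28
tcp_pos: [489.3, -176.7, 112.2]
tool_rot: [-2.788, 1.447, -0.002]
wrist_force: [0.3, -0.1, 0.1]
gripper_width: 29.7
```

```bash
python3 - <<'E'
from h import *
a=np.load("riser.npy"); M=np.array([[np.cos(a[2]),-np.sin(a[2])],[np.sin(a[2]),np.cos(a[2])]])
s=robot.read_state(); print(s["tcp_pos"],(s["tcp_pos"][:2]-a[:2])@M)
p=cams.get_image("wrist"); q=cams.get_image("scene")
im=np.vstack([p["image"][:400],]); cv2.imwrite("pics/w2.png",im[:,:,::-1])
c=cv2.resize(q["image"][150:310,270:430],(400,400),interpolation=cv2.INTER_CUBIC)
cv2.imwrite("pics/w2.png",cv2.resize(np.hstack([p["image"][:,150:550],c]),(800,400))[:,:,::-1])
E
```

```text
[ 489.33459444 -176.68806633  112.21066581] [70.40754664 49.40294751]
```

View pics/w2.png

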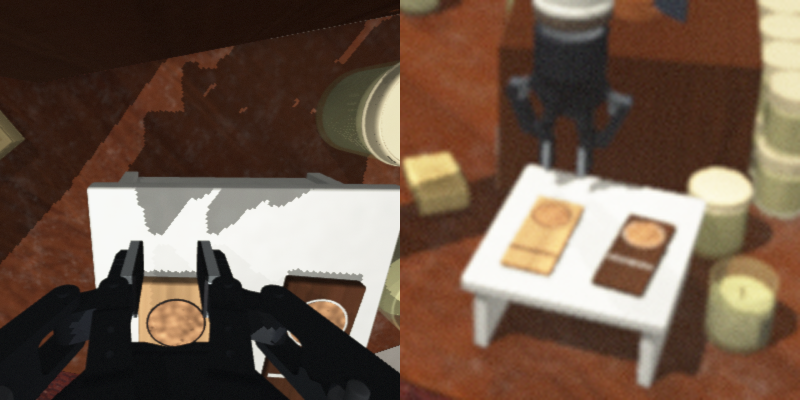

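Picture w2.png shows the fingers standing just behind the pale board's back end (left panel, row 275) and centred on it at column ~172. The plinth is well behind. I go down and feel for the riser top.

Emit:
{"name": "drive_tool", "arguments": {"rows": [[30, [0, 0, 0.2], [0, 0, 0]], [30, [0, 0, 0.15], [0, 0, 0]], [30, [0, 0, 0.05], [0, 0, 0]], [30, [0, 0, 0.05], [0, 0, 0]], [30, [0, 0, 0], [0, 0, 0]], [30, [0, 0, 0], [0, 0, 0]]]}}

```text
time: 7.88
tcp_pos: [488.4, -176.7, 93.1]
tool_rot: [2.788, -1.448, -0.001]
wrist_force: [0.2, 0.3, -0.5]
gripper_width: 30.1
```

Emit:
{"name": "drive_tool", "arguments": {"rows": [[30, [0, 0, 0.04], [0, 0, 0]], [30, [0, 0, 0.04], [0, 0, 0]], [30, [0, 0, 0.0], [0, 0, 0]]]}}

```text
time: 8.13
tcp_pos: [488.4, -176.7, 89.9]
tool_rot: [2.788, -1.448, -0.0]
wrist_force: [0.1, 0.2, -0.9]
gripper_width: 30.2
```

Emit:
{"name": "drive_tool", "arguments": {"rows": [[30, [0, 0, 0.04], [0, 0, 0]], [30, [0, 0, 0], [0, 0, 0]]]}}

```text
time: 8.3
tcp_pos: [488.6, -176.8, 89.6]
tool_rot: [-2.788, 1.448, 0.0]
wrist_force: [-3.7, 0.9, 11.5]
gripper_width: 30.1
```

Emit:
{"name": "drive_tool", "arguments": {"rows": [[30, [0, 0, -0.11], [0, 0, 0]], [30, [0, 0.15, 0], [0, 0, 0]], [30, [0, 0.15, 0], [0, 0, 0]], [30, [0, 0.1, 0], [0, 0, 0]], [30, [0, 0.1, 0], [0, 0, 0]], [30, [0, 0.1, 0], [0, 0, 0]], [30, [0, 0.1, 0], [0, 0, 0]], [30, [0, 0.1, 0], [0, 0, 0]], [30, [0, 0.1, 0], [0, 0, 0]], [30, [0, 0.1, 0], [0, 0, 0]], [30, [0, 0.1, 0], [0, 0, 0]], [30, [0, 0.1, 0], [0, 0, 0]], [30, [0, 0.1, 0], [0, 0, 0]], [30, [0, 0.1, 0], [0, 0, 0]], [30, [0, 0.05, 0], [0, 0, 0]], [30, [0, 0.05, 0], [0, 0, 0]], [30, [0, 0, 0], [0, 0, 0]]]}}

```text
time: 9.72
tcp_pos: [439.1, -211.5, 92.9]
tool_rot: [2.788, -1.448, -0.0]
wrist_force: [-0.3, -0.2, 0.9]
gripper_width: 29.9
```

```bash
python3 - <<'E'
from h import *
a=np.load("riser.npy"); M=np.array([[np.cos(a[2]),-np.sin(a[2])],[np.sin(a[2]),np.cos(a[2])]])
s=robot.read_state(); print(s["tcp_pos"],(s["tcp_pos"][:2]-a[:2])@M,s["wrist_force"])
p=cams.get_image("wrist"); q=cams.get_image("scene")
c=cv2.resize(q["image"][150:310,270:430],(400,400),interpolation=cv2.INTER_CUBIC)
cv2.imwrite("pics/w3.png",cv2.resize(np.hstack([p["image"][:,150:550],c]),(800,400))[:,:,::-1])
E
```

```text
[ 439.05841088 -211.52976194   92.90080799] [ 9.23862722 49.44398435] [-0.2796364  -0.24553334  0.86013185]
```

View pics/w3.png

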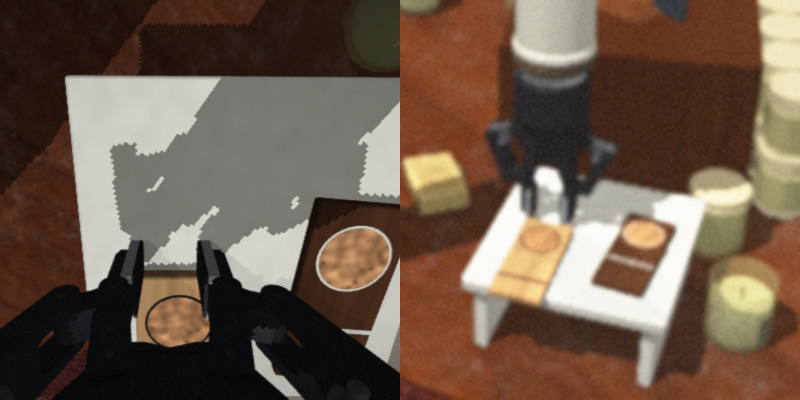

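The board was pushed evenly: in the right panel of w3.png the pale board's line sits close to the front edge. I leave it about 8 mm short and set up behind the dark board.

Emit:
{"name": "drive_tool", "arguments": {"rows": [[30, [0, -0.2, 0], [0, 0, 0]], [30, [0, 0, -0.4], [0, 0, 0.006]], [30, [0, 0, -0.4], [0, 0, 0]], [30, [0.5, -0.25, 0], [0, 0, 0]], [30, [0.5, -0.25, 0], [0, 0, 0]], [30, [0.5, -0.25, 0], [0, 0, 0]], [30, [0.5, -0.25, 0], [0, 0, 0]], [30, [0.54, -0.3, 0], [0, 0, 0]], [30, [0, 0, 0], [0, 0, 0]]]}}

```text
time: 10.57
tcp_pos: [551.5, -261.8, 125.3]
tool_rot: [-2.784, 1.455, -0.008]
wrist_force: [1.7, -0.0, 0.1]
gripper_width: 29.7
```

```bash
python3 - <<'E'
from h import *
a=np.load("riser.npy"); M=np.array([[np.cos(a[2]),-np.sin(a[2])],[np.sin(a[2]),np.cos(a[2])]])
s=robot.read_state(); print(s["tcp_pos"],(s["tcp_pos"][:2]-a[:2])@M,s["tool_rot"])
p=cams.get_image("wrist"); save(p,"w4")
m=cams.regions_of("dark_board",p)
if m: k=rect(m[0]["mask"]); print(k.tolist(),((toplane(p,k,99)[:,:2]-a[:2])@M).round(1).tolist())
print("tcp px",proj(p,np.r_[s["tcp_pos"][:2],99]))
E
```

```text
[ 551.52682279 -261.76460307  125.25311892] [ 72.99470612 -55.94977897] [-2.78418517  1.45506052 -0.00759812]
[[295.0, 268.0], [345.0, 273.0], [344.0, 341.0], [282.0, 340.0]] [[49.1, -40.1], [45.0, -74.4], [-13.9, -75.3], [-12.7, -28.7]]
tcp px [[318.11553183 236.08828775]]
```

View pics/w4.png

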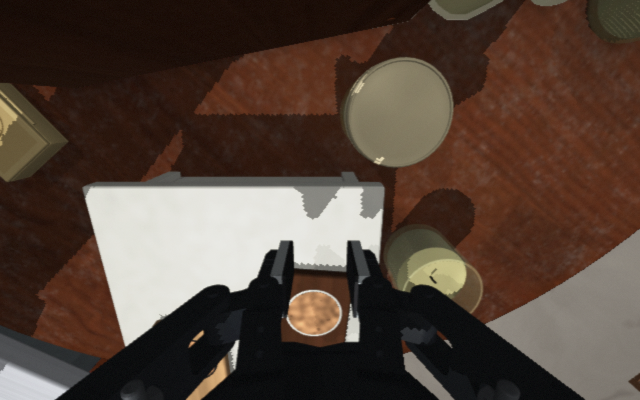

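In w4.png the dark board's right edge is at column ~345, so the hand stands about 6 mm too far right. I shift it left and go down.

Emit:
{"name": "drive_tool", "arguments": {"rows": [[30, [-0.15, 0, 0], [0, 0, 0]], [30, [0, 0, 0.4], [0, 0, 0]], [30, [0, 0, 0.3], [0, 0, 0]], [30, [0, 0, 0.08], [0, 0, 0]], [30, [0, 0, 0], [0, 0, 0]], [30, [0, 0, 0], [0, 0, 0]]]}}

```text
time: 11.17
tcp_pos: [542.7, -255.2, 93.6]
tool_rot: [2.784, -1.456, -0.001]
wrist_force: [-0.7, -0.8, -1.2]
gripper_width: 30.0
```

Emit:
{"name": "drive_tool", "arguments": {"rows": [[30, [0.1, 0, 0.015], [0, 0, 0]], [30, [0, 0.15, 0], [0, 0, 0]], [30, [0, 0.1, 0], [0, 0, 0]], [30, [0, 0.1, 0], [0, 0, 0]], [30, [0, 0.1, 0], [0, 0, 0]], [30, [0, 0.1, 0], [0, 0, 0]], [30, [0, 0.1, 0], [0, 0, 0]], [30, [0, 0.1, 0], [0, 0, 0]], [30, [0, 0.1, 0], [0, 0, 0]], [30, [0, 0.1, 0], [0, 0, 0]], [30, [0, 0.1, 0], [0, 0, 0]], [30, [0, 0.1, 0], [0, 0, 0]], [30, [0, 0.1, 0], [0, 0, 0]], [30, [0, 0.1, 0], [0, 0, 0]], [30, [0, 0.1, 0], [0, 0, 0]], [30, [0, 0.1, 0], [0, 0, 0]], [30, [0, 0.1, 0], [0, 0, 0]], [30, [0, 0.1, 0], [0, 0, 0]], [30, [0, 0.04, 0], [0, 0, 0]], [30, [0, 0, 0], [0, 0, 0]]]}}

```text
time: 12.83
tcp_pos: [485.6, -300.2, 92.9]
tool_rot: [2.782, -1.457, -0.001]
wrist_force: [0.1, 0.1, 0.2]
gripper_width: 30.0
```

Emit:
{"name": "drive_tool", "arguments": {"rows": [[30, [0, 0, 0], [0, 0, 0]], [30, [0, -0.2, 0], [0, 0, 0]], [30, [0, 0, -0.4], [0, 0, 0]], [30, [0, 0, -0.8], [0, 0, 0]], [30, [-0.6, 0, -0.8], [0, 0, 0]], [30, [-0.6, 0.3, -0.8], [0, 0, 0]], [30, [0, 0.3, -0.8], [0, 0, 0]], [30, [0, 0, 0], [0, 0, 0]], [30, [0, 0, 0], [0, 0, 0]], [30, [0, 0, 0], [0, 0, 0]]]}}

```text
time: 13.67
tcp_pos: [446.5, -268.8, 236.9]
tool_rot: [-2.784, 1.456, -0.0]
wrist_force: [0.9, -0.0, -0.3]
gripper_width: 29.9
```

```bash
python3 - <<'E'
from h import *
a=np.load("riser.npy"); M=np.array([[np.cos(a[2]),-np.sin(a[2])],[np.sin(a[2]),np.cos(a[2])]])
s=robot.read_state(); print(s["tcp_pos"],(s["tcp_pos"][:2]-a[:2])@M,s["tool_rot"])
p=cams.get_image("wrist"); save(p,"w5"); np.save("w5.npy",{k:p[k] for k in ("image","fovy","cx","cy","extrinsics")},allow_pickle=True)
e=[[-105,100],[-105,-100],[105,-100],[105,100]]
print(proj(p,np.c_[np.array(e)@M.T+a[:2],[90]*4]).round(1).tolist())
E
```

```text
[ 446.45191681 -268.84026879  236.8936798 ] [-17.36284147  -1.8543586 ] [-2.78373039e+00  1.45559948e+00 -9.62908218e-06]
[[231.2, 259.0], [403.4, 259.0], [424.3, 59.3], [208.9, 59.3]]
```

View pics/w5.png

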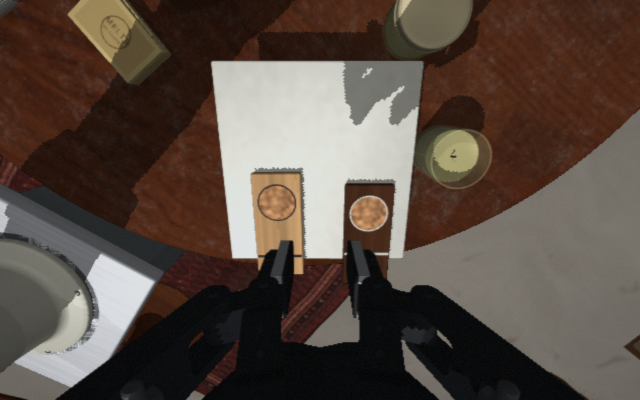

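w5.png shows both boards square to the edge. The pale line is at row ~257, the dark line at ~254 and the front edge at ~259. I move forward so that the fingers do not hide the lines, then measure.

Emit:
{"name": "drive_tool", "arguments": {"rows": [[30, [0, 0.5, 0], [0, 0, 0]], [30, [0, 0.5, 0], [0, 0, 0]], [30, [0, 0.5, 0], [0, 0, 0]], [30, [0, 0, 0], [0, 0, 0]], [30, [0, 0, 0], [0, 0, 0]], [30, [0, 0, 0], [0, 0, 0]]]}}

```text
time: 14.22
tcp_pos: [397.2, -302.7, 235.9]
tool_rot: [-2.784, 1.455, 0.003]
wrist_force: [0.2, -0.4, -0.1]
gripper_width: 30.0
```

```bash
cat > meas.py <<'E'
from h import *
import sys
a=np.load("riser.npy"); M=np.array([[np.cos(a[2]),-np.sin(a[2])],[np.sin(a[2]),np.cos(a[2])]])
def rf(p,uv,z): return (toplane(p,uv,z)[:,:2]-a[:2])@M
def px(p,xy,z): return proj(p,np.c_[np.atleast_2d(xy)@M.T+a[:2],[z]*len(np.atleast_2d(xy))])
def scan(p,y,x0,x1,z):
    xs=np.arange(x0,x1,.25); q=px(p,np.c_[xs,[y]*len(xs)],z).astype(np.float32)
    return xs,cv2.remap(p["image"].astype(np.float32).mean(axis=2),q[:,0].reshape(1,-1),q[:,1].reshape(1,-1),cv2.INTER_LINEAR)[0]
def step(xs,v,sgn):
    d=sgn*np.gradient(cv2.GaussianBlur(v.reshape(1,-1),(0,0),2)[0]); i=d.argmax(); sl=slice(max(0,i-6),i+7); w=np.clip(d[sl],0,None); return (w*xs[sl]).sum()/w.sum()
def line(xs,v,sgn):
    b=np.median(v); w=np.clip(sgn*(v-b),0,None); i=cv2.GaussianBlur(w.reshape(1,-1),(0,0),3)[0].argmax(); sl=slice(max(0,i-9),i+10); return (w[sl]*xs[sl]).sum()/w[sl].sum()
def fit(ys,xs):
    ys,xs=np.array(ys),np.array(xs)
    for _ in range(3):
        c=np.polyfit(ys,xs,1); r=xs-np.polyval(c,ys); k=np.abs(r)<=max(.4,2*np.median(abs(r))); ys,xs=ys[k],xs[k]
    return c,r.std(),len(ys)
def rep(p,yp,yd):
    ye=[y for y in np.arange(-92,92,2) if abs(y-yp)>34 and abs(y-yd)>34]
    E=fit(ye,[step(*scan(p,y,-118,-92,90),1) for y in ye])
    out={"edge":E}
    for n,yc,sg,l in [("pale",yp,-1,25),("dark",yd,1,40)]:
        ys=np.arange(yc-19,yc+19.1,1)
        out[n]=fit(ys,[line(*scan(p,y,-118,-92,99),sg) for y in ys])
        out[n+"_back"]=fit(ys,[step(*scan(p,y,-40,10,99),1) for y in ys])
    for k,(c,s,m) in out.items():
        yc=yp if 'pale' in k else yd if 'dark' in k else 0
        print(k,"x' at yc %.2f slope deg %.2f std %.2f n %d"%(np.polyval(c,yc),-np.degrees(np.arctan(c[0])),s,m), "" if k=="edge" else "rel edge %.2f"%(np.polyval(c,yc)-np.polyval(E[0],yc)))
if __name__=="__main__":
    p=cams.get_image("wrist"); save(p,sys.argv[1])
    s=robot.read_state(); print(((s["tcp_pos"][:2]-a[:2])@M).round(1),s["tcp_pos"][2],s["tool_rot"])
    rep(p,float(sys.argv[2]),float(sys.argv[3]))
    for q in ["pale_board","dark_board"]:
        m=cams.regions_of(q,p)
        if m: print(q,rf(p,rect(m[0]["mask"]),99).round(1).tolist())
E
python3 meas.py w6 46 -48
```

```text
[-76.8  -1.7] 236.1054419616691 [-2.78434147e+00  1.45410504e+00  2.43907232e-03]
edge x' at yc -104.40 slope deg -0.11 std 0.09 n 22 
pale x' at yc -95.56 slope deg -0.03 std 0.05 n 39 rel edge 8.75
pale_back x' at yc 2.18 slope deg 2.60 std 0.45 n 23 rel edge 106.49
dark x' at yc -93.29 slope deg -0.05 std 0.01 n 39 rel edge 11.20
dark_back x' at yc -11.67 slope deg 6.25 std 0.65 n 28 rel edge 92.82
pale_board [[-1.5, 19.1], [-116.5, 16.7], [-118.9, 66.3], [-2.4, 66.6]]
dark_board [[-14.3, -77.5], [-130.6, -77.8], [-130.7, -28.8], [-15.3, -28.6]]
```

View pics/w6.png

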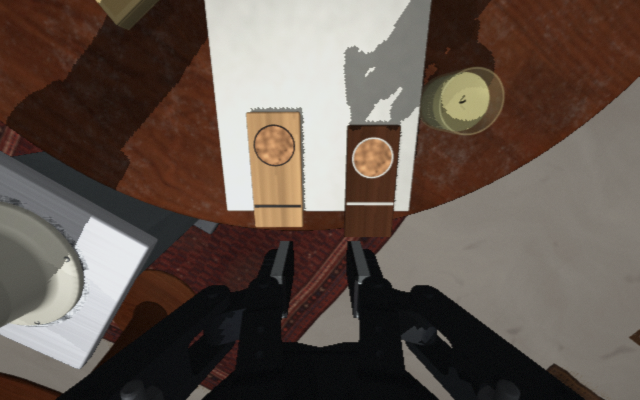

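Both lines read parallel to the edge within 0.1°. The pale board has 8.7 mm left and the dark board 11.2 mm, which agrees with the touch positions (8.2 and 10.9 mm). I finish the dark board first.

Emit:
{"name": "drive_tool", "arguments": {"rows": [[30, [0.25, -0.53, 0], [0, 0, 0]], [30, [0.25, -0.53, 0], [0, 0, 0]], [30, [0.25, -0.53, 0], [0, 0, 0]], [30, [0.24, -0.53, 0], [0, 0, 0]], [30, [0.24, 0, 0.5], [0, 0, 0]], [30, [0, 0, 0.7], [0, 0, 0]], [30, [0, 0, 0.7], [0, 0, 0]], [30, [0, 0, 0.7], [0, 0, 0]], [30, [0, 0, 0.4], [0, 0, 0]], [30, [0, 0, 0], [0, 0, 0]], [30, [0, 0, 0], [0, 0, 0]], [30, [0, 0, 0], [0, 0, 0]]]}}

```text
time: 15.37
tcp_pos: [495.7, -295.7, 118.0]
tool_rot: [-2.784, 1.455, -0.002]
wrist_force: [0.2, 0.3, -0.2]
gripper_width: 30.4
```

```bash
cat > tcp.py <<'E'
from meas import *
s=robot.read_state(); print(((s["tcp_pos"][:2]-a[:2])@M).round(2),s["tcp_pos"][2],s["tool_rot"],"yaw",np.degrees(2*np.arctan2(s["tool_rot"][1],s["tool_rot"][0]))%180-90,s["wrist_force"],s["time"])
E
python3 tcp.py
```

```text
[  7.8  -52.06] 118.02776081225261 [-2.78404640e+00  1.45535093e+00 -2.40292170e-03] yaw 34.80366423414824 [ 0.24565619  0.25972167 -0.19761766] 15.3667
```

Emit:
{"name": "drive_tool", "arguments": {"rows": [[30, [0, 0, 0.4], [0, 0, 0]], [30, [0, 0, 0.22], [0, 0, 0]], [30, [0, 0, 0], [0, 0, 0]], [30, [0, 0.08, 0], [0, 0, 0]], [30, [0, 0.08, 0], [0, 0, 0]], [30, [0, 0.05, 0], [0, 0, 0]], [30, [0, 0.05, 0], [0, 0, 0]], [30, [0, 0.05, 0], [0, 0, 0]], [30, [0, 0.05, 0], [0, 0, 0]], [30, [0, 0.05, 0], [0, 0, 0]], [30, [0, 0.04, 0], [0, 0, 0]], [30, [0, 0, 0], [0, 0, 0]], [30, [0, 0, 0], [0, 0, 0]], [30, [0, 0, 0], [0, 0, 0]]]}}

```text
time: 16.53
tcp_pos: [479.6, -306.0, 92.1]
tool_rot: [2.783, -1.456, -0.001]
wrist_force: [-0.1, 0.3, 1.0]
gripper_width: 30.1
```

```bash
python3 tcp.py
```

```text
[-11.33 -51.28] 92.05624023222636 [ 2.78335655e+00 -1.45638869e+00 -5.84695934e-04] yaw 34.75845803954374 [-0.13627299  0.26066209  1.04752423] 16.5333
```

Emit:
{"name": "drive_tool", "arguments": {"rows": [[30, [0, 0.04, 0], [0, 0, 0]], [30, [0, 0.03, 0], [0, 0, 0]], [30, [0, 0, 0], [0, 0, 0]], [30, [0, 0, 0], [0, 0, 0]]]}}

```text
time: 16.87
tcp_pos: [477.0, -307.6, 92.0]
tool_rot: [2.783, -1.457, -0.001]
wrist_force: [1.9, 1.2, 0.0]
gripper_width: 29.7
```

```bash
python3 tcp.py
```

```text
[-14.31 -51.12] 92.03993532379369 [ 2.78326195e+00 -1.45661706e+00 -1.19314826e-03] yaw 34.74947690892097 [1.85928194 1.23821037 0.03539987] 16.8667
```

Emit:
{"name": "drive_tool", "arguments": {"rows": [[30, [0, -0.25, 0], [0, 0, 0]], [30, [0, 0, -0.4], [0, 0, 0]], [30, [0, 0, -0.4], [0, 0, 0]], [30, [-0.48, -0.12, 0], [0, 0, 0]], [30, [-0.48, -0.12, 0], [0, 0, 0]], [30, [-0.48, -0.12, 0], [0, 0, 0]], [30, [-0.48, -0.12, 0], [0, 0, 0]], [30, [-0.48, -0.1, 0], [0, 0, 0]], [30, [0, 0, 0], [0, 0, 0]], [30, [0, 0, 0], [0, 0, 0]], [30, [0, 0, 0], [0, 0, 0]]]}}

```text
time: 17.78
tcp_pos: [450.8, -210.0, 124.4]
tool_rot: [2.784, -1.456, 0.001]
wrist_force: [-0.7, 0.6, -0.2]
gripper_width: 30.2
```

```bash
python3 tcp.py
```

```text
[19.69 43.99] 124.4356495209903 [ 2.78366504e+00 -1.45578707e+00  1.37206415e-03] yaw 34.78312018920633 [-0.658689    0.6418246  -0.16788288] 17.7833
```

Emit:
{"name": "drive_tool", "arguments": {"rows": [[30, [0, 0, 0.4], [0, 0, 0]], [30, [0, 0, 0.39], [0, 0, 0]], [30, [0, 0, 0], [0, 0, 0]], [30, [0, 0.08, 0], [0, 0, 0]], [30, [0, 0.08, 0], [0, 0, 0]], [30, [0, 0.05, 0], [0, 0, 0]], [30, [0, 0.05, 0], [0, 0, 0]], [30, [0, 0.05, 0], [0, 0, 0]], [30, [0, 0.05, 0], [0, 0, 0]], [30, [0, 0, 0], [0, 0, 0]], [30, [0, 0, 0], [0, 0, 0]]]}}

```text
time: 18.7
tcp_pos: [438.6, -218.1, 93.0]
tool_rot: [-2.784, 1.456, -0.001]
wrist_force: [0.4, 0.4, -0.2]
gripper_width: 29.7
```

```bash
python3 tcp.py
```

```text
[ 5.12 44.37] 92.98487366997405 [-2.78355830e+00  1.45621931e+00 -1.39182328e-03] yaw 34.767344092883945 [ 0.37324277  0.37045751 -0.19265138] 18.7
```

4.5 mm remain, which is 0.11 units. After that I back off, rise and return to the viewing pose.

Emit:
{"name": "drive_tool", "arguments": {"rows": [[30, [0, 0.04, 0], [0, 0, 0]], [30, [0, 0.04, 0], [0, 0, 0]], [30, [0, 0.03, 0], [0, 0, 0]], [30, [0, 0, 0], [0, 0, 0]], [30, [0, 0, 0], [0, 0, 0]]]}}

```text
time: 19.12
tcp_pos: [434.6, -220.5, 92.7]
tool_rot: [2.784, -1.456, 0.0]
wrist_force: [0.9, 1.4, 1.7]
gripper_width: 30.2
```

```bash
python3 tcp.py
```

```text
[ 0.49 44.6 ] 92.65022917777853 [ 2.78362859e+00 -1.45628446e+00  1.71963143e-04] yaw 34.76642693010683 [0.94162002 1.42880669 1.65478448] 19.1167
```

Emit:
{"name": "drive_tool", "arguments": {"rows": [[30, [0, -0.25, 0], [0, 0, 0]], [30, [0, 0, -0.5], [0, 0, 0]], [30, [0, 0, -0.8], [0, 0, 0]], [30, [0.2, 0.2, -0.8], [0, 0, 0]], [30, [0.3, 0.5, -0.8], [0, 0, 0]], [30, [0.3, 0.8, -0.7], [0, 0, 0]], [30, [0.3, 0.8, 0], [0, 0, 0]], [30, [0, 0, 0], [0, 0, 0]], [30, [0, 0, 0], [0, 0, 0]], [30, [0, 0, 0], [0, 0, 0]]]}}

```text
time: 19.95
tcp_pos: [393.2, -300.9, 234.3]
tool_rot: [-2.783, 1.457, 0.003]
wrist_force: [0.0, -0.1, -0.1]
gripper_width: 29.8
```

```bash
python3 meas.py w7 44 -50
```

```text
[-78.7   2.4] 234.1720188936403 [-2.78406635  1.45439348  0.00314283]
edge x' at yc -104.19 slope deg -0.25 std 0.08 n 22 
pale x' at yc -104.21 slope deg -0.16 std 0.02 n 39 rel edge -0.21
pale_back x' at yc -6.06 slope deg 0.19 std 0.50 n 35 rel edge 97.94
dark x' at yc -104.22 slope deg -0.11 std 0.02 n 39 rel edge 0.18
dark_back x' at yc -22.30 slope deg 1.08 std 1.54 n 39 rel edge 82.11
pale_board [[-10.0, 19.1], [-126.2, 18.4], [-127.3, 66.9], [-11.8, 68.5]]
dark_board [[-24.9, -78.0], [-139.4, -78.5], [-136.9, -29.4], [-25.8, -27.9]]
```

View pics/w7.png

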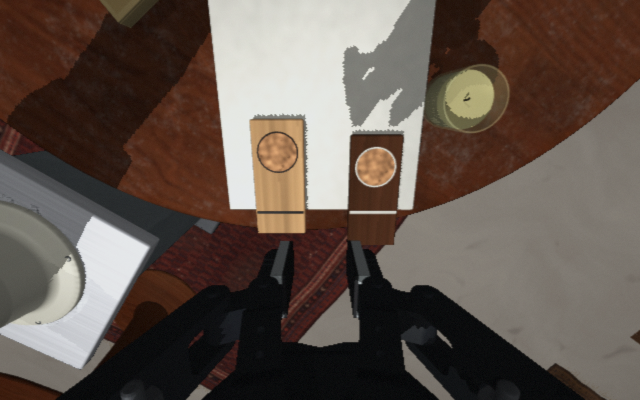

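In w7.png both lines lie over the front edge (row ~212). They measure −0.2 mm (pale) and +0.2 mm (dark) off it and about 0.1° from parallel, with nothing touching the boards. I hand the job in.

```bash
python3 -c "
from rig import robot
print(robot.close_job(), robot.read_state()['time'])"
```

```text
the job is handed in; nothing more can be done
the job is handed in; nothing more can be done
```

I slid both boards forward on the riser by pushing their back ends with two parted fingertips, and handed the job in at about 20 s of the 51 s allowed. I never picked either board up.

**Last check (wrist camera, after the hand had withdrawn):**

| Board | Line to front edge | Angle between line and edge |
|---|---|---|
| Pale | −0.2 mm (just past it) | about 0.1° |
| Dark | +0.2 mm (just short of it) | about 0.15° |

- **Agreement:** The final fingertip positions fit these numbers to within about 1 mm.
- **Disagreement:** My cruder fit of the boards' back edges was noisy. It read up to 3 mm off, and up to 1° for the dark board, because the shadows behind the boards disturb it. I went by the line measurement instead.
- **Candles, tin and card box:** I did not measure them again at the end. The arm met nothing but the boards, apart from one light touch of about 12 N on the riser top to find its height.

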